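# Load a brass disc into the spring-loaded disc magazine

### The job

Pick up the loose brass disc, set it on top of the brass disc already in its blue spring-loaded magazine and let go of it; then push it down from above until it is flush with the magazine's rim, and take the gripper away. Leave the loose silver and black discs where they lie.

Things in the scene. Friction and masses are not known exactly. Their poses are not given: they have to be found in the camera images.
- brass_disc: the loose solid brass balance disc, yellow metal, 62 mm in diameter and 26 mm thick, about 0.65 kg, lying flat on the bench. Origin: centre of its underside; z up along its axis. Grip it across the diameter from above. The only other brass disc is its twin in the magazine.
- brass_magazine: fixed upright blue tube, the one of two alike that holds a brass disc (the other a silver one). Origin: centre of its underside on the bench, z up. Rim 90 mm up; mouth 100 mm wide inside, narrowing to an 88 mm bore in 12 mm; foot plate 130 mm square, 8 mm thick. The brass disc in it (62 mm by 26 mm, within 3 mm of the axis) lies on the sprung platform, its top 92 mm up, 2 mm proud of the rim.
- brass_platform (a joint): how far the brass magazine's sprung platform has sunk, in m: 0 at the top (start), 0.026 on the rigid bottom stop. Drag in its guide: it stays where it is left and does not sink under a second disc's weight; that disc then stands wholly above the rim, top 118 mm over the magazine's origin, 92 mm when fully down. Pushing takes 3 N at first, 7 N near the stop.
- silver_disc: loose aluminium disc, silver grey, 62 mm in diameter, 26 mm thick; leave it alone. Origin: centre of its underside.
- dark_disc: loose black disc, 62 mm in diameter, 26 mm thick; leave it alone. Origin: centre of its underside. The three loose discs lie in a loose row across the bench, centres at least 110 mm apart, in any order, nearer to the robot than the magazines.
Not all that is in view belongs to the job. What is shaped like the brass_disc but purple or turquoise is not meant.

How it is judged:
By the outcome, as a careful person would: the job done as asked, in the order asked, and still so for the second after the job is handed in, with the robot touching nothing.
It also fails if it takes over 42 s, if anything falls off the work surface, if the arm or the gripper's body presses on something with over 40 N, if the wrist force passes 120 N, or if a joint passes its speed limit or range.

### The arm

A 6-joint arm with a two-finger parallel gripper is mounted at the origin on the work surface. World frame = base frame: x ahead of the robot, y to its left, z up, the work surface at z = 0. Lengths are in m, angles in rad, forces in N, time in s.
With the tool pointing down it reaches from about 0.275 to 0.725 m from the base axis. Payload 5.6 kg.
Tool frame: the origin (TCP) lies between the finger pads; the fingertips stand 8 mm ahead of it and the grasp point (between the pads) lies 11 mm behind it; z points along the fingers, y is the direction in which the jaws open and shut (so a half turn about z gives the same grasp; the last joint's range is limited). The gripper opens to 85 mm and grips with 20 to 120 N. Pads are 22 mm wide; open, the fingers measure 114 mm over their backs; the gripper's body (76 mm by 85 mm) begins 54 mm behind the grasp point. The pads swing forward as they close: fully open they stand 13 mm farther back than shut.
Start: joints at [1.394, 0.255, 0.108, 0, -1.424, -0.285], TCP at [0.245, 0.492, 0.213] pointing down, gripper open.
Joint ranges: [-2.95, 2.95], [-1.21, 1.97], [-1.09, 1.5], [-2.87, 1.71], [-2.94, -0.07], [-3.05, 3.05]. Speed limits (rad/s): [2.57, 2.57, 3.14, 3.14, 3.14, 3.14].

### API

Orientations are given as a unit quaternion [x, y, z, w].
In Python, from workcell import ctrl, optics gives the robot as it stands. The module is installed in compiled form; this text tells all that it offers.
- The arm moves only by the tool jog_arm, never from a script. Its argument "motion" is a list of rows, each a list of 2 entries, a list of its own where there are three numbers: the shift along the tool's x, y, z in cm, then the turn about the tool's z in degrees. A call has 1 to 12 rows; each row shifts and turns the commanded pose from where the row before left it, along the tool's axes as they then stand; what a row does not reach is not made up. A row lasts 1/10 s, in which the tool goes at most 50 mm and 8.59 degrees, less where a joint would pass 70% of its speed; a pose out of reach is approached as far as the arm can. A call is refused whole if a number of a shift passes 5 or a number of a turn 8.59, either way. A call with a gripper value outside its range is refused whole. "claw" is the closure in counts, from 0 (fully open) to 255 (shut), set as the call begins (left out, the last holds). The fingers move at their own pace and stop on an object; "squeeze" is the grip in N (left out, the last holds). Time passes only in rows, so rows that do not move let the fingers close. It gives the time, the measured TCP pose, the force and the opening at its end, in the units of the state.
- ctrl.get_state(): the state, without advancing time (a new reading comes with each control period).
- optics.grab_frame(name): name is "scene" or "side" or "wrist"; returns (picture, depth): 480x640x3 uint8, red, green, blue; 480x640 float32, m along the optical axis (not along the pixel's ray), 0 where there is no reading.
- optics.calibration(name): a dict with "intrinsics" (3x3 intrinsics, pixels), "extrinsics" (4x4, takes a point from camera to world coordinates); the wrist camera has in their place "T_tool_cam" (4x4, takes a point from camera to tool coordinates, whose origin is the TCP and whose axes are the flange's). Camera axes: x right, y down, z forward; pixel columns grow to the right and rows downward; lengths in m; the calibration is good to about 2 mm. A picture is of the moment at which its call begins: read the wrist's pose just before it. calibration takes no time and is no camera call.
- ctrl.sign_off(): hands the job in, once; it reports no verdict.
The state is a dict: "clock": time; "q": joint angles; "qvel": joint speeds; "joint_efforts": joint torques, N m; "ee_pos": TCP position; "tcp_rot": TCP orientation; "force": force on the tool from outside, world axes, zero at the start; "wrist_torque": the same for the moment, N m; "gripper_width": finger opening in m.
Only numpy, scipy, OpenCV 4.12 (cv2) and the standard library are available. Lean on these libraries where they do the work, as an engineer would, in place of code of your own. Each camera call takes 0.05 s, during which the arm holds its last target.

## Working session

There is one attempt and no reset: what is moved stays moved. The work goes in short steps, Python scripts to look and compute and a tool call to move; the robot and the scene stay as the last step left them, time stands still between calls to the robot, and variables do not carry over. Pictures are saved under pics/ and viewed, and the job is handed in when it is done.

Besides the shell and the picture viewer there is one more tool, called after ">>>" by a JSON object that holds its "api" and its "payload". jog_arm: Moves the arm, as the interface text tells. Its arguments: {"type":"object","properties":{"motion":{"type":"array"},"claw":{"type":"number"},"squeeze":{"type":"number"}},"required":["motion"]}

```bash
mkdir -p pics; python3 - <<'E'
from workcell import ctrl, optics
import cv2, numpy as np
s=ctrl.get_state(); print({k:np.round(v,4).tolist() for k,v in s.items()})
for n in ["scene","side"]:
    p,d=optics.grab_frame(n); cv2.imwrite(f"pics/{n}0.png",p[:,:,::-1]); np.savez(f"pics/{n}0.npz",p=p,d=d)
    c=optics.calibration(n); print(n,{k:np.round(v,4).tolist() for k,v in c.items()})
c=optics.calibration("wrist"); print({k:np.round(v,4).tolist() for k,v in c.items()})
E
```

```text
{'clock': 0.0, 'q': [1.3936, 0.2557, 0.107, -0.0005, -1.4239, -0.2846], 'qvel': [-0.0022, -0.0008, 0.001, -0.0016, -0.0003, 0.0021], 'joint_efforts': [0.0009, -38.6632, 23.794, 5.3652, -0.0061, -0.0], 'ee_pos': [0.2448, 0.4919, 0.2119], 'tcp_rot': [0.9735, -0.2289, -0.0002, 0.001], 'force': [-0.2709, 1.4181, -0.0814], 'wrist_torque': [0.0451, 0.0531, -0.0368], 'gripper_width': 0.0851}
scene {'intrinsics': [[583.9459, 0.0, 323.729], [0.0, 583.9459, 235.9937], [0.0, 0.0, 1.0]], 'extrinsics': [[-0.7502, 0.5205, -0.4078, 0.8502], [0.6612, 0.6001, -0.4502, 0.3722], [0.0104, -0.6074, -0.7943, 0.7407], [0.0, 0.0, 0.0, 1.0]]}
side {'intrinsics': [[467.1446, 0.0, 313.4176], [0.0, 467.1446, 238.5613], [0.0, 0.0, 1.0]], 'extrinsics': [[0.9962, -0.0728, 0.0475, 0.4742], [-0.0861, -0.754, 0.6512, -0.498], [-0.0116, -0.6528, -0.7574, 0.615], [0.0, 0.0, 0.0, 1.0]]}
{'intrinsics': [[376.2065, 0.0, 316.4351], [0.0, 376.2065, 229.5818], [0.0, 0.0, 1.0]], 'T_tool_cam': [[-0.0005, -0.9544, -0.2985, 0.0762], [1.0, -0.0003, -0.0006, -0.0007], [0.0005, -0.2985, 0.9544, -0.162], [0.0, 0.0, 0.0, 1.0]]}
```

View pics/scene0.png

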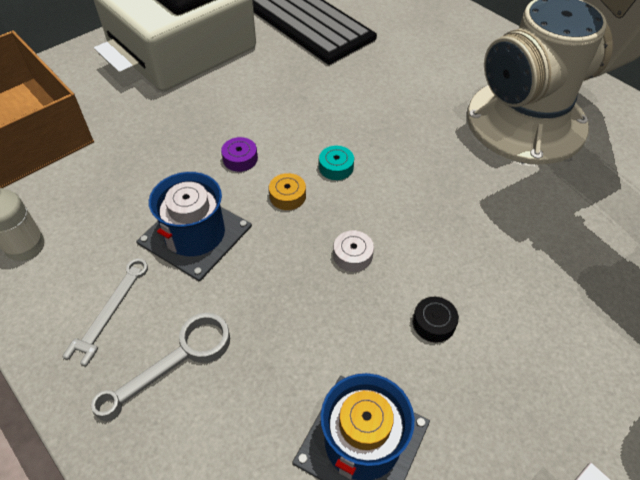

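View pics/side0.png

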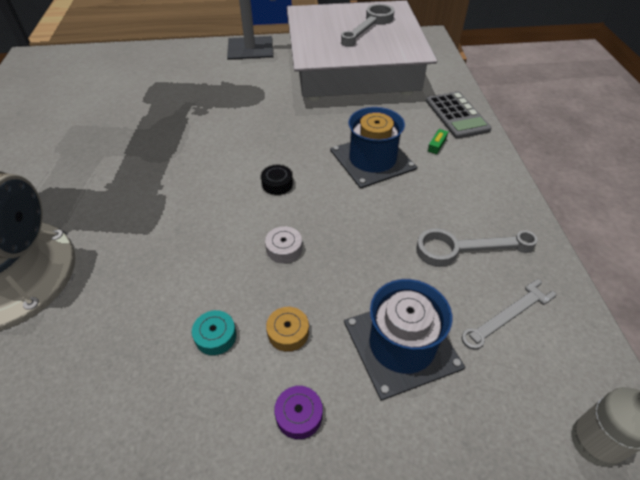

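The scene view has the loose brass disc at about (287,190) and the brass magazine at about (367,418). The side view has them at (288,325) and (377,122). I'll measure both now.

```bash
cat > h.py <<'E'
import cv2, numpy as np
def ray(c,uv,z,E=None):
    K=c["intrinsics"]; E=c["extrinsics"] if E is None else E
    d=E[:3,:3]@np.linalg.inv(K)@np.array([uv[0],uv[1],1.]); o=E[:3,3]
    return o+d*(z-o[2])/d[2]
def cloud(c,d,E=None):
    K=c["intrinsics"]; E=c["extrinsics"] if E is None else E
    v,u=np.mgrid[:480,:640]
    P=np.stack([(u-K[0,2])/K[0,0]*d,(v-K[1,2])/K[1,1]*d,d],-1)
    return P@E[:3,:3].T+E[:3,3]
def brass(p):
    h=cv2.cvtColor(p,cv2.COLOR_RGB2HSV); return cv2.inRange(h,(15,130,90),(30,255,255))
def measure(p,d,c,near,z,E=None,r=40,tol=.005):
    m=brass(p); n,l,st,ce=cv2.connectedComponentsWithStats(m)
    ks=[k for k in range(1,n) if st[k,4]>150 and np.hypot(*(ce[k]-near))<r]
    for k in ks:
        X=cloud(c,d,E); sel=(l==k)&(d>0); Z=X[sel][:,2]
        top=sel&(abs(X[...,2]-z)<tol)
        # fit circle on top-surface rim: project the pixels by ray on plane z
        cn=cv2.findContours(top.astype(np.uint8),0,1)[0]; cn=max(cn,key=cv2.contourArea)[:,0]
        hull=cv2.convexHull(cn)[:,0]
        W=np.array([ray(c,q,z,E)[:2] for q in hull])
        (x,y),rad=cv2.minEnclosingCircle((W*1000).astype(np.float32))
        T=X[top]
        print(k,st[k],"cent",ce[k].round(1),"zmax",np.percentile(Z,[50,95]).round(4),"circ",round(x,1),round(y,1),round(rad,1),"bbox mid",((T.max(0)+T.min(0))/2).round(4),(T.max(0)-T.min(0)).round(4),len(T))
E
python3 - <<'E'
from h import *
from workcell import optics
for n,a,b in [("scene",(287,190),(367,418)),("side",(288,325),(377,122))]:
    f=np.load(f"pics/{n}0.npz"); c=optics.calibration(n); print(n)
    measure(f["p"],f["d"],c,a,.026); measure(f["p"],f["d"],c,b,.092)
    ctr={"scene":[(287.3,186),(366.5,415.5)],"side":[(287.5,324),(376.5,121.5)]}[n]
    print(ray(c,ctr[0],.026),ray(c,ctr[1],.092))
E
```

```text
scene
19 [269 173  37  29 807] cent [287. 187.] zmax [0.0264 0.0285] circ 461.3 -149.2 31.2 bbox mid [ 0.4612 -0.149   0.0255] [0.0605 0.061  0.0089] 801
30 [ 340  390   53   54 2072] cent [366.2 417.3] zmax [0.0921 0.094 ] circ 650.4 228.6 31.1 bbox mid [0.651  0.2287 0.0915] [0.0602 0.0598 0.0088] 2051
[ 0.45999957 -0.15008092  0.026     ] [0.64979667 0.22832062 0.092     ]
side
3 [ 267  307   42   38 1111] cent [287.1 326.1] zmax [0.0271 0.0289] circ 459.3 -151.7 30.9 bbox mid [ 0.4598 -0.1516  0.0264] [0.0589 0.0599 0.0088] 1107
1 [360 113  33  20 488] cent [376.4 123. ] zmax [0.0925 0.0942] circ 649.5 226.1 31.2 bbox mid [0.6501 0.2258 0.0919] [0.059  0.0607 0.0065] 486
[ 0.46007897 -0.14977997  0.026     ] [0.65016049 0.22971977 0.092     ]
```

```bash
python3 - <<'E'
from h import *
from workcell import optics
c=optics.calibration("scene")
for n,uv,z in [("brass",(287.3,186),.026),("teal",(337,157),.026),("purple",(239,149),.026),("silver",(353,245),.026),("magS",(186,198),.092)]:
    p=ray(c,uv,z); v=p[:2]-[.460,-.150]; print(n,p.round(3),np.hypot(*v).round(3),np.degrees(np.arctan2(v[1],v[0])).round())
E
```

```text
brass [ 0.46  -0.15   0.026] 0.0 -90.0
teal [ 0.353 -0.146  0.026] 0.107 178.0
purple [ 0.469 -0.272  0.026] 0.122 -86.0
silver [0.461 0.009 0.026] 0.159 90.0
magS [ 0.623 -0.181  0.092] 0.166 -11.0
```

>>> {"api": "jog_arm", "payload": {"motion": [[[1.5,1.5,0],0],[[3,3,0],0],[[3,3,0],0],[[3,3,0],0],[[3,3,0],0],[[3,3,0],0],[[3,3,0],0],[[3,3,0],0],[[3,3,0],0],[[3,3,0],0],[[3,3,0],0],[[3,3,0],0]], "claw": 0}}

```text
clock: 1.3
ee_pos: [0.4001, 0.0281, 0.2127]
tcp_rot: [0.974, -0.229, -0.0, -0.0]
force: [1.0, 0.6, -0.7]
gripper_width: 0.0851
```

>>> {"api": "jog_arm", "payload": {"motion": [[[3,3,0],0],[[3,3,0],0],[[3,3,0],0],[[2,2,0],0],[[1.4,1.4,0],0],[[0,0,0],0],[[0,0,0],0],[[0,0,0],0]]}}

```text
clock: 2.1
ee_pos: [0.4556, -0.1358, 0.2127]
tcp_rot: [0.974, -0.229, -0.0, -0.0]
force: [-0.4, -0.1, -0.1]
gripper_width: 0.0859
```

```bash
cat >> h.py <<'E'
from scipy.spatial.transform import Rotation as R
def snap(tag,near,z,r=400,tol=.005):
    from workcell import ctrl,optics
    s=ctrl.get_state(); p,d=optics.grab_frame("wrist"); cv2.imwrite(f"pics/{tag}.png",p[:,:,::-1]); np.savez(f"pics/{tag}.npz",p=p,d=d)
    T=np.eye(4); T[:3,:3]=R.from_quat(s["tcp_rot"]).as_matrix(); T[:3,3]=s["ee_pos"]
    c=optics.calibration("wrist"); print(s["clock"],"tcp",np.round(s["ee_pos"],4),np.round(s["tcp_rot"],4),"F",np.round(s["force"],2),s["gripper_width"])
    measure(p,d,c,near,z,T@c["T_tool_cam"],r,tol)
    return T
def togo(T,xyz): print("tool cm",(T[:3,:3].T@(np.array(xyz)-T[:3,3])*100).round(2))
E
python3 - <<'E'
from h import *
T=snap("w1",(320,240),.026); togo(T,(.460,-.150,.012))
E
```

```text
2.1 tcp [ 0.4556 -0.1358  0.2127] [ 9.735e-01 -2.286e-01 -2.000e-04 -1.000e-04] F [-0.4  -0.13 -0.05] 0.0858598525947987
1 [ 297  154   64   64 1365] cent [326.9 187.1] zmax [0.0268 0.028 ] circ 459.7 -149.0 30.4 bbox mid [ 0.4599 -0.1488  0.0267] [0.06   0.0594 0.0053] 1359
2 [310 170  37  36 841] cent [328.2 187.5] zmax [0.0269 0.028 ] circ 458.7 -148.6 17.1 bbox mid [ 0.4591 -0.1488  0.027 ] [0.0332 0.0339 0.0045] 840
tool cm [ 1.03  1.08 20.07]
```

View pics/w1.png

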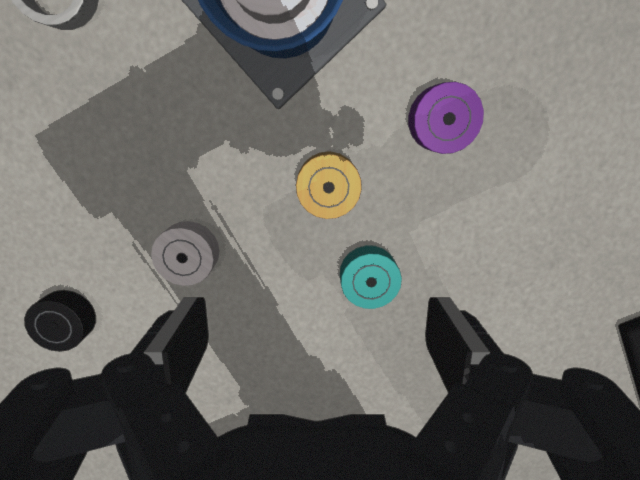

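The wrist view shows the brass disc at (328,187), at world (0.460, -0.1495), with room for the fingers on both sides. Going down onto it.

>>> {"api": "jog_arm", "payload": {"motion": [[[0.5,0.5,2],0],[[0.5,0.5,3],0],[[0,0,3],0],[[0,0,3],0],[[0,0,3],0],[[0,0,2],0],[[0,0,1.5],0],[[0,0,1],0],[[0,0,0.8],0],[[0,0,0.4],0],[[0,0,0.3],0],[[0,0,0],0]]}}

```text
clock: 3.35
ee_pos: [0.4606, -0.1498, 0.0129]
tcp_rot: [0.973, -0.229, 0.0, -0.0]
force: [-0.9, 0.4, 0.5]
gripper_width: 0.0855
```

```bash
python3 - <<'E'
from h import *
T=snap("w2",(320,240),.026); togo(T,(.460,-.1495,.012))
E
```

```text
3.35 tcp [ 0.4606 -0.1498  0.0129] [ 9.735e-01 -2.288e-01  2.000e-04 -0.000e+00] F [-0.9   0.35  0.52] 0.08553764118787294
1 [ 249  231  139  126 7815] cent [318.2 290.9] zmax [0.0269 0.0278] circ 459.4 -149.1 30.6 bbox mid [ 0.4594 -0.1491  0.0266] [0.061  0.0605 0.0045] 7785
2 [ 278  262   81   72 3982] cent [318.2 297.7] zmax [0.0269 0.0279] circ 458.5 -148.8 17.7 bbox mid [ 0.4589 -0.149   0.0268] [0.0355 0.0349 0.004 ] 3967
tool cm [-0.07 -0.    0.09]
```

View pics/w2.png

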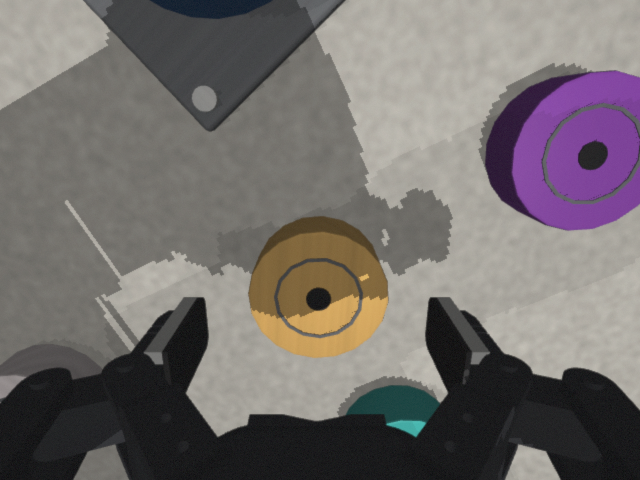

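The disc is centred between the open fingers at (318,297). Closing.

>>> {"api": "jog_arm", "payload": {"motion": [[[-0.1,0,0.1],0],[[0,0,0],0],[[0,0,0],0],[[0,0,0],0],[[0,0,0],0],[[0,0,0],0],[[0,0,0],0],[[0,0,0],0]], "claw": 255, "squeeze": 70}}

```text
clock: 4.2
ee_pos: [0.4596, -0.1494, 0.0118]
tcp_rot: [0.973, -0.229, -0.0, 0.0]
force: [-0.7, -0.8, 1.4]
gripper_width: -0.0002
```

```bash
python3 - <<'E'
from h import *
from workcell import optics
T=snap("w3",(320,240),.026)
p,d=optics.grab_frame("side"); cv2.imwrite("pics/s3.png",cv2.resize(p[220:420,180:440,::-1],None,fx=3,fy=3))
E
```

```text
4.2 tcp [ 0.4596 -0.1494  0.0118] [ 0.9735 -0.2288 -0.      0.    ] F [-0.67 -0.84  1.4 ] -0.00021778793071786505
13 [ 249  228  139  111 6196] cent [318.4 274.5] zmax [0.0268 0.0278] circ 459.9 -149.2 30.8 bbox mid [ 0.4606 -0.149   0.0259] [0.0588 0.0607 0.006 ] 6164
20 [ 278  261   81   50 1688] cent [319.5 279.3] zmax [0.0269 0.0278] circ 458.5 -148.9 17.7 bbox mid [ 0.4614 -0.1493  0.0269] [0.0305 0.0342 0.0042] 1679
```

View pics/s3.png

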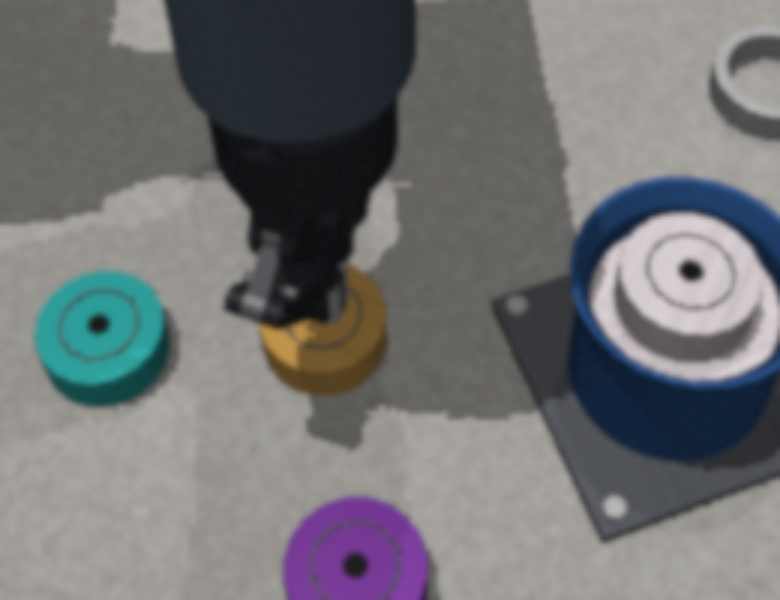

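View pics/w3.png

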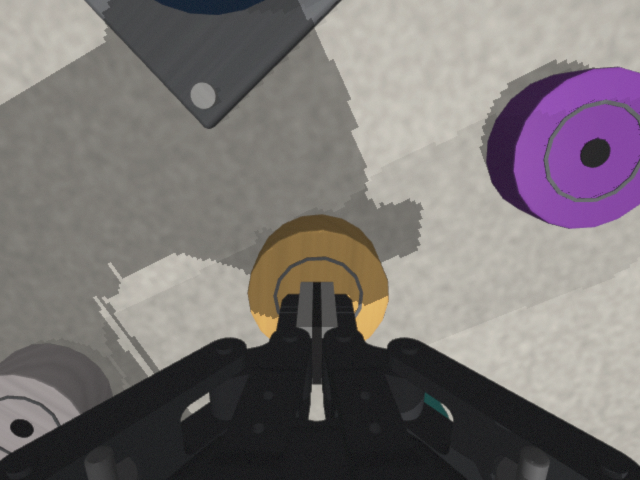

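The fingers shut above the disc: in the wrist view they sit at (317,300), over its top. I'll measure the real fingertip height.

```bash
python3 - <<'E'
from h import *
from workcell import optics,ctrl
f=np.load("pics/w3.npz"); c=optics.calibration("wrist"); I=np.eye(4)
X=cloud(c,f["d"],c["T_tool_cam"])
for u,v in [(307,285),(307,300),(325,285),(327,300),(307,320),(317,230),(300,240),(305,278)]: print((u,v),f["d"][v,u].round(4),X[v,u].round(4),f["p"][v,u])
f=np.load("pics/w2.npz"); X=cloud(c,f["d"],c["T_tool_cam"])
for u,v in [(195,300),(200,310),(440,300),(318,240),(318,340)]: print("open",(u,v),f["d"][v,u].round(4),X[v,u].round(4))
print(ctrl.get_state()["q"],ctrl.get_state()["ee_pos"])
E
```

```text
(307, 285) 0.1488 [ 0.0109 -0.0045 -0.0266] [84 84 83]
(307, 300) 0.1361 [ 0.0113 -0.0042 -0.0397] [82 80 81]
(325, 285) 0.1474 [ 0.0115  0.0026 -0.0278] [82 81 81]
(327, 300) 0.1366 [ 0.011   0.0031 -0.0393] [82 81 79]
(307, 320) 0.1232 [ 0.0112 -0.0039 -0.0533] [82 81 81]
(317, 230) 0.1549 [ 0.0298 -0.0005 -0.0142] [112  88  53]
(300, 240) 0.1564 [ 0.0254 -0.0076 -0.014 ] [141 112  66]
(305, 278) 0.0 [ 0.0762 -0.0007 -0.162 ] [137 109  66]
open (195, 300) 0.137 [ 0.0109 -0.045  -0.039 ]
open (200, 310) 0.1376 [ 0.0071 -0.0434 -0.0394]
open (440, 300) 0.1356 [ 0.0115  0.0438 -0.0402]
open (318, 240) 0.1559 [ 0.0255 -0.0001 -0.0145]
open (318, 340) 0.1709 [-0.0227 -0.0001 -0.0139]
[ 1.09078517e-02  2.89330079e-01 -3.99850445e-01  8.31589276e-06
 -8.81616066e-01  1.09809863e+00] [ 0.45954304 -0.1493988   0.01178751]
```

With the camera's depth, the shut fingertips come out 26 mm *behind* the reported TCP and the open ones 39 mm behind. The text says 8 mm ahead. In the same picture the shut tips are about 12 mm above the disc's top, so I trust the measurement. I'll open, go down in steps and check.

>>> {"api": "jog_arm", "payload": {"motion": [[[0,0,0],0],[[0,0,0],0],[[0,0,0],0],[[0,0,0],0],[[0,0,0],0],[[0,0,0],0],[[0,0,0.6],0],[[0,0,0.7],0],[[0,0,0.7],0],[[0,0,0.5],0],[[0,0,0],0],[[0,0,0],0]], "claw": 0}}

```text
clock: 5.5
ee_pos: [0.4595, -0.1495, -0.0134]
tcp_rot: [0.973, -0.229, -0.0, 0.0]
force: [-0.0, 0.4, 0.0]
gripper_width: 0.0855
```

```bash
python3 - <<'E'
from h import *
from workcell import optics
T=snap("w4",(320,240),.026)
f=np.load("pics/w4.npz"); c=optics.calibration("wrist"); X=cloud(c,f["d"],T@c["T_tool_cam"])
for u,v in [(195,300),(200,310),(440,300),(318,330)]: print("open",(u,v),X[v,u].round(4))
p,d=optics.grab_frame("side"); cv2.imwrite("pics/s4.png",cv2.resize(p[220:420,180:440,::-1],None,fx=3,fy=3))
X=cloud(optics.calibration("side"),d); m=(np.hypot(X[...,0]-.46,X[...,1]+.15)<.07)&(p.max(-1)<70)&(X[...,2]>.003)&(d>0)
print("dark z pct",np.percentile(X[m][:,2],[1,5,20]))
E
```

```text
5.5 tcp [ 0.4595 -0.1495 -0.0134] [ 9.735e-01 -2.288e-01 -2.000e-04  1.000e-04] F [-0.01  0.42  0.03] 0.08553270400490319
1 [  237   251   163   145 10708] cent [318.  319.4] zmax [0.0269 0.0278] circ 459.2 -149.2 30.8 bbox mid [ 0.4592 -0.1492  0.0266] [0.0614 0.0606 0.0049] 10672
2 [ 270  288   96   82 5399] cent [318.1 328.2] zmax [0.0269 0.0278] circ 458.4 -148.6 17.8 bbox mid [ 0.4587 -0.1489  0.027 ] [0.0359 0.0354 0.0041] 5360
open (195, 300) [ 0.4893 -0.114   0.0255]
open (200, 310) [ 0.4844 -0.1125  0.0239]
open (440, 300) [ 0.45   -0.1938  0.0264]
open (318, 330) [ 0.4595 -0.1492  0.028 ]
dark z pct [0.03883917 0.09708773 0.16347864]
```

View pics/s4.png

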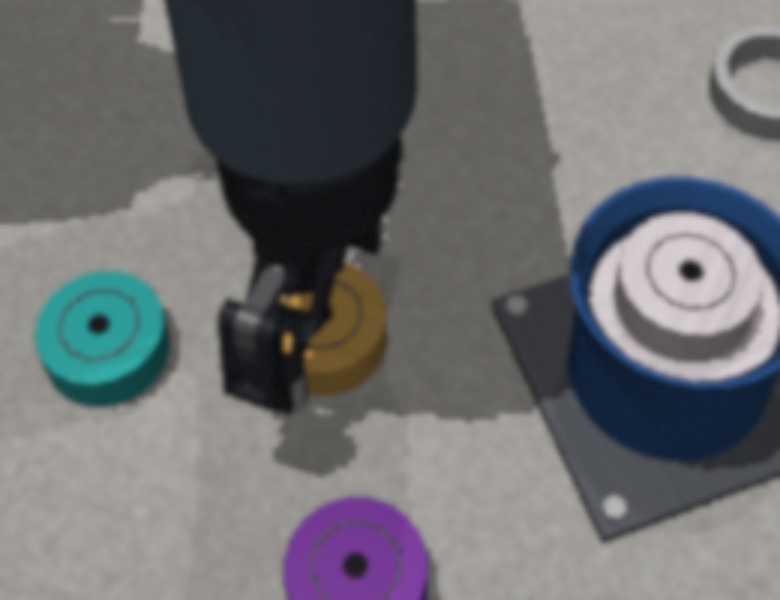

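View pics/w4.png

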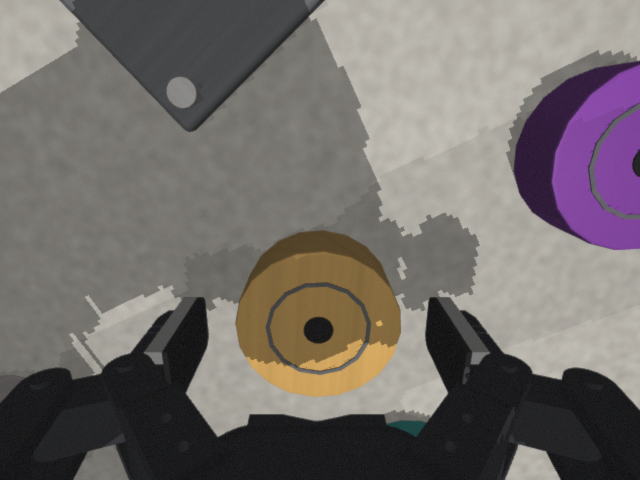

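The open tips are at z ≈ 0.025, level with the disc's top, and the disc is centred at (318,330). I need to go another 1.4 cm down.

>>> {"api": "jog_arm", "payload": {"motion": [[[0,0,0.5],0],[[0,0,0.5],0],[[0,0,0.3],0],[[0,0,0.1],0],[[0,0,0],0]]}}

```text
clock: 6.1
ee_pos: [0.4594, -0.1494, -0.0274]
tcp_rot: [0.973, -0.229, -0.0, 0.0]
force: [0.4, -0.3, 0.1]
gripper_width: 0.0854
```

>>> {"api": "jog_arm", "payload": {"motion": [[[0,0,0],0],[[0,0,0],0],[[0,0,0],0],[[0,0,0],0],[[0,0,0],0],[[0,0,0],0]], "claw": 255, "squeeze": 70}}

```text
clock: 6.7
ee_pos: [0.4625, -0.1503, -0.0236]
tcp_rot: [0.974, -0.228, 0.003, 0.0]
force: [-4.2, 1.7, 24.6]
gripper_width: 0.0604
```

```bash
python3 - <<'E'
from h import *
from workcell import optics
T=snap("w5",(320,300),.026)
E
```

```text
6.7 tcp [ 0.4625 -0.1503 -0.0236] [ 9.737e-01 -2.276e-01  3.200e-03  4.000e-04] F [-4.17  1.67 24.62] 0.06044554081596879
22 [  229   268   175   153 12123] cent [316.7 339.6] zmax [0.0269 0.0278] circ 460.5 -148.5 31.0 bbox mid [ 0.4603 -0.1484  0.0261] [0.0611 0.0611 0.0062] 12074
33 [ 266  307  102   88 6115] cent [316.5 350.1] zmax [0.0269 0.0278] circ 459.3 -147.9 17.7 bbox mid [ 0.4597 -0.148   0.0268] [0.0357 0.0351 0.0042] 6100
```

View pics/w5.png

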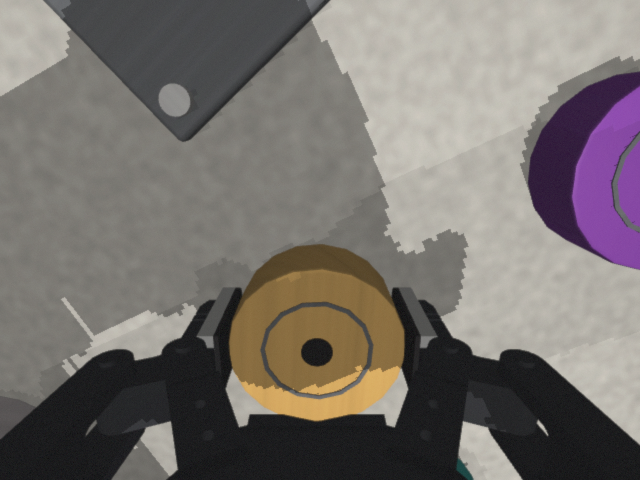

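The grip is on (width 60 mm, disc at (316,350)), but 25 N upward shows the fingertips swung onto the bench as they closed. I'll open, rise a little and grip again, clear of the bench.

>>> {"api": "jog_arm", "payload": {"motion": [[[0,0,-0.2],0],[[0,0,-0.3],0],[[0,0,-0.4],0],[[0,0,0],0],[[0,0,0],0]], "claw": 20}}

```text
clock: 7.25
ee_pos: [0.4595, -0.1494, -0.0183]
tcp_rot: [0.973, -0.229, -0.0, 0.0]
force: [-0.1, 0.1, 0.2]
gripper_width: 0.0784
```

>>> {"api": "jog_arm", "payload": {"motion": [[[0,0,0],0],[[0,0,0],0],[[0,0,0],0],[[0,0,0],0],[[0,0,0],0],[[0,0,0],0]], "claw": 255, "squeeze": 70}}

```text
clock: 7.85
ee_pos: [0.4597, -0.1493, -0.0178]
tcp_rot: [0.973, -0.229, 0.0, -0.0]
force: [-0.9, 2.2, 6.1]
gripper_width: 0.0601
```

>>> {"api": "jog_arm", "payload": {"motion": [[[0,0,-0.5],0],[[0,0,-1],0],[[0,0,-2],0],[[0,0,-2.5],0],[[0,0,-2.5],0],[[0,0,-2.5],0],[[0,0,-2],0],[[0,0,-1],0],[[0,0,0],0],[[0,0,0],0]]}}

```text
clock: 8.85
ee_pos: [0.4586, -0.1491, 0.1206]
tcp_rot: [0.973, -0.229, -0.001, -0.0]
force: [-0.3, -0.1, -6.7]
gripper_width: 0.0602
```

```bash
python3 - <<'E'
from h import *
from workcell import optics
T=snap("w6",(320,300),.165,tol=.02)
togo(T,(.650,.228,.122))
f=np.load("pics/w6.npz"); c=optics.calibration("wrist"); X=cloud(c,f["d"],T@c["T_tool_cam"]); Y=cloud(c,f["d"],c["T_tool_cam"])
m=(brass(f["p"])>0)&(f["d"]>0)
z=Y[m]; zt=np.median(z[:,2]); print("disc tool z med",zt,np.percentile(z[:,2],[5,95]))
E
```

```text
8.85 tcp [ 0.4586 -0.1491  0.1206] [ 9.734e-01 -2.291e-01 -1.100e-03 -2.000e-04] F [-0.34 -0.06 -6.74] 0.06023519421053803
1 [  233   254   168   150 11434] cent [316.5 325.1] zmax [0.1652 0.1661] circ 459.4 -148.4 30.7 bbox mid [ 0.4592 -0.1485  0.165 ] [0.0611 0.0607 0.0045] 11377
2 [ 267  293   99   85 5730] cent [316.5 334.4] zmax [0.1653 0.1661] circ 458.4 -148.1 17.7 bbox mid [ 0.4582 -0.1481  0.1652] [0.0357 0.0352 0.0037] 5704
tool cm [  0.31 -42.29  -0.14]
disc tool z med -0.04462899087914225 [-0.04551512 -0.04369477]
```

View pics/w6.png

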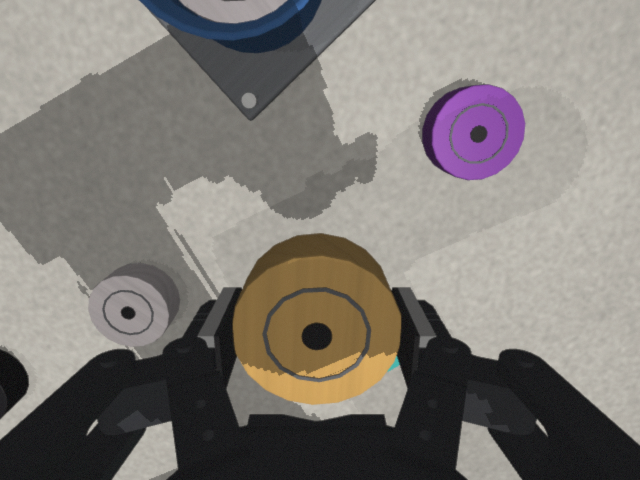

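The disc is held level at (316,335), and the wrist reads 6.7 N. I'll stop 8 cm short of the magazine so the wrist camera can see it.

>>> {"api": "jog_arm", "payload": {"motion": [[[-0.3,-1.5,0],0],[[-0.6,-3,0],0],[[-0.8,-4,0],0],[[-0.8,-4,0],0],[[-0.8,-4,0],0],[[-0.8,-4,0],0],[[-0.8,-4,0],0],[[-0.8,-4,0],0],[[-0.8,-4,0],0],[[-0.6,-4,0],0],[[-0.4,-3,0],0],[[-0.2,-1.8,0],0]]}}

```text
clock: 10.1
ee_pos: [0.5741, 0.2568, 0.1191]
tcp_rot: [0.974, -0.228, -0.001, 0.001]
force: [-0.1, -0.4, -5.7]
gripper_width: 0.0599
```

>>> {"api": "jog_arm", "payload": {"motion": [[[0,-1,0],0],[[0,0,0],0],[[0,0,0],0],[[0,0,0],0]]}}

```text
clock: 10.5
ee_pos: [0.5788, 0.2624, 0.1216]
tcp_rot: [0.973, -0.229, -0.0, 0.0]
force: [-0.7, -0.7, -5.6]
gripper_width: 0.0598
```

```bash
python3 - <<'E'
from h import *
T=snap("w7",(320,160),.092,r=400,tol=.006)
togo(T,(.650,.228,.122))
E
```

```text
10.5 tcp [0.5788 0.2624 0.1216] [ 9.734e-01 -2.293e-01 -3.000e-04  4.000e-04] F [-0.71 -0.67 -5.56] 0.05975630603736105
1 [ 252   40  106  131 4979] cent [293.9 110.2] zmax [0.0929 0.094 ] circ 649.4 229.8 30.3 bbox mid [0.6495 0.2365 0.0929] [0.0603 0.0468 0.0052] 4958
8 [ 278   69   69   77 3690] cent [312.  107.4] zmax [0.0929 0.094 ] circ 649.4 229.6 17.7 bbox mid [0.6494 0.2303 0.0931] [0.0348 0.0334 0.005 ] 3677Traceback (most recent call last):
  File "<stdin>", line 2, in <module>
  File "h.py", line 32, in snap
    measure(p,d,c,near,z,T@c["T_tool_cam"],r,tol)
    ~~~~~~~^^^^^^^^^^^^^^^^^^^^^^^^^^^^^^^^^^^^^^
  File "h.py", line 20, in measure
    cn=cv2.findContours(top.astype(np.uint8),0,1)[0]; cn=max(cn,key=cv2.contourArea)[:,0]
                                                         ~~~^^^^^^^^^^^^^^^^^^^^^^^^
ValueError: max() iterable argument is empty
```

View pics/w7.png

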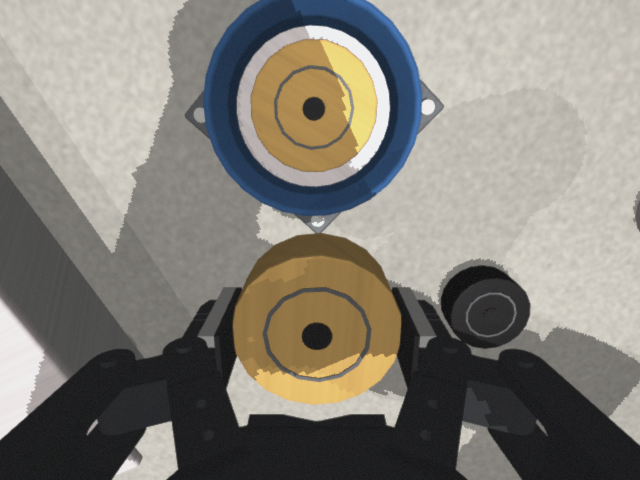

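The magazine's brass disc is at (314,108), world (0.6495, 0.2295), which agrees with the fixed cameras. Moving over it, then partway down.

>>> {"api": "jog_arm", "payload": {"motion": [[[0.8,0,0],0],[[1.6,-0.1,0],0],[[2,0,0],0],[[2,0,0],0],[[1,0,0],0],[[0.4,0,0],0],[[0,0,0],0],[[0,0,1],0],[[0,0,1.5],0],[[0,0,1],0],[[0,0,0.5],0],[[0,0,0],0]]}}

```text
clock: 11.75
ee_pos: [0.6486, 0.2297, 0.0807]
tcp_rot: [0.974, -0.229, -0.001, 0.001]
force: [0.4, 0.4, -6.4]
gripper_width: 0.0598
```

```bash
python3 - <<'E'
from h import *
from workcell import ctrl,optics
s=ctrl.get_state(); print(s["clock"],s["ee_pos"],s["force"])
for n,(a,b,x0,x1) in {"side":(30,190,280,490),"scene":(330,480,270,470)}.items():
    p,d=optics.grab_frame(n); cv2.imwrite(f"pics/{n}8.png",cv2.resize(p[a:b,x0:x1,::-1],None,fx=3,fy=3))
E
```

```text
11.75 [0.64856132 0.22972159 0.08068315] [ 0.42116892  0.37331332 -6.44412923]
```

View pics/side8.png

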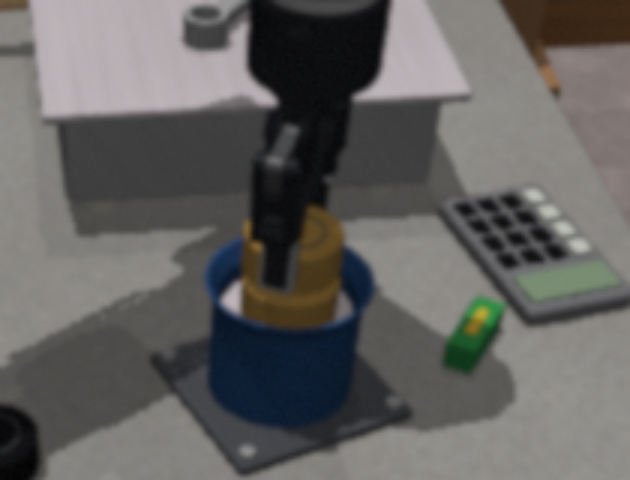

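View pics/scene8.png

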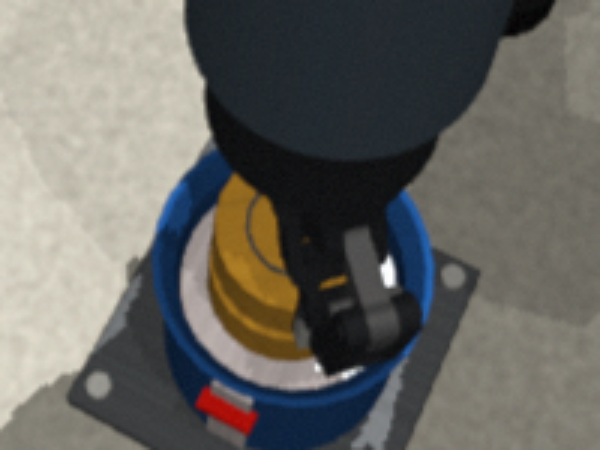

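The two side-on views show the discs lined up, with a small gap between them. Lowering in small steps.

>>> {"api": "jog_arm", "payload": {"motion": [[[0,0,0.3],0],[[0,0,0.2],0],[[0,0,0.1],0],[[0,0,0],0],[[0,0,0],0]]}}

```text
clock: 12.35
ee_pos: [0.6494, 0.2297, 0.0758]
tcp_rot: [0.973, -0.229, 0.0, -0.0]
force: [0.4, -0.2, -6.7]
gripper_width: 0.0599
```

>>> {"api": "jog_arm", "payload": {"motion": [[[0,0,0.1],0],[[0,0,0],0],[[0,0,0],0]]}}

```text
clock: 12.65
ee_pos: [0.6494, 0.2297, 0.0748]
tcp_rot: [0.973, -0.229, -0.0, 0.0]
force: [0.7, 0.5, -6.8]
gripper_width: 0.06
```

>>> {"api": "jog_arm", "payload": {"motion": [[[0,0,0.1],0],[[0,0,0],0],[[0,0,0],0]]}}

```text
clock: 12.95
ee_pos: [0.6495, 0.2298, 0.0743]
tcp_rot: [0.973, -0.229, 0.0, -0.0]
force: [-1.4, -0.2, -2.5]
gripper_width: 0.0599
```

>>> {"api": "jog_arm", "payload": {"motion": [[[0,0,0.05],0],[[0,0,0],0],[[0,0,0],0]]}}

```text
clock: 13.25
ee_pos: [0.6496, 0.2298, 0.0743]
tcp_rot: [0.973, -0.229, 0.001, -0.0]
force: [-2.9, -0.3, 2.5]
gripper_width: 0.0599
```

Contact: the force went from -6.8 to +2.5 N at TCP z 0.0743, and the height matches. Releasing, then rising.

>>> {"api": "jog_arm", "payload": {"motion": [[[0,0,0],0],[[0,0,0],0],[[0,0,0],0],[[0,0,0],0],[[0,0,0],0]], "claw": 0}}

```text
clock: 13.75
ee_pos: [0.6495, 0.2298, 0.0733]
tcp_rot: [0.973, -0.229, 0.0, -0.0]
force: [0.5, 1.5, -0.2]
gripper_width: 0.0856
```

>>> {"api": "jog_arm", "payload": {"motion": [[[0,0,-0.5],0],[[0,0,-1],0],[[0,0,-2],0],[[0,0,-2],0],[[0,0,-1.5],0],[[0,0,-1],0],[[0,0,0],0],[[0,0,0],0]]}}

```text
clock: 14.55
ee_pos: [0.6491, 0.2298, 0.1529]
tcp_rot: [0.973, -0.229, -0.0, -0.0]
force: [0.2, -0.1, -0.2]
gripper_width: 0.0853
```

```bash
python3 - <<'E'
from h import *
T=snap("w9",(320,300),.118,r=60,tol=.006)
E
```

```text
14.55 tcp [0.6491 0.2298 0.1529] [ 9.735e-01 -2.289e-01 -3.000e-04 -0.000e+00] F [ 0.22 -0.08 -0.17] 0.08532835681189171
9 [ 262  200  109  103 4883] cent [315.3 249.3] zmax [0.1186 0.1195] circ 650.0 230.4 30.7 bbox mid [0.6498 0.2306 0.1185] [0.0611 0.0606 0.0046] 4865
11 [ 285  226   63   58 2449] cent [315.9 254. ] zmax [0.1186 0.1196] circ 649.2 230.8 17.6 bbox mid [0.6495 0.2307 0.1186] [0.0342 0.0347 0.0044] 2438
```

View pics/w9.png

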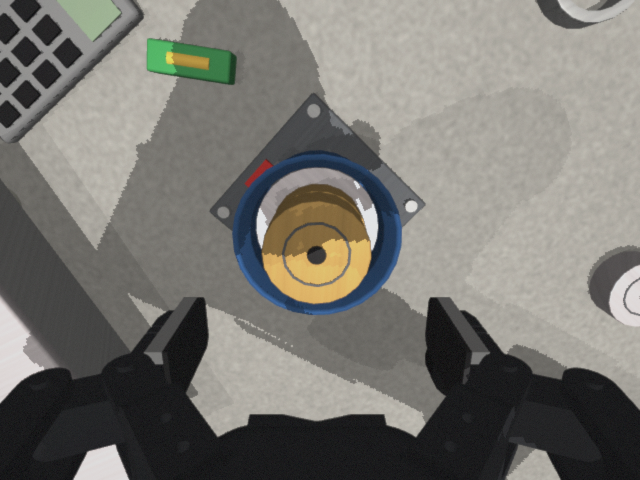

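The disc sits level on its twin: centre (316,254) in the view, world (0.650, 0.2305), top at 0.1185. Now I'll shut the fingers and approach for the push.

>>> {"api": "jog_arm", "payload": {"motion": [[[0,0,0],0],[[0,0,0],0],[[0,0,0],0],[[0,0,0],0],[[0,0,0],0],[[0,0,0],0],[[0,0,0],0],[[0,0,1.5],0],[[0,0,1.5],0],[[0,0,1],0],[[0,0,0.5],0],[[0,0,0],0]], "claw": 255}}

```text
clock: 15.8
ee_pos: [0.6491, 0.2296, 0.1076]
tcp_rot: [0.973, -0.229, -0.0, 0.0]
force: [0.9, -0.1, 0.2]
gripper_width: -0.0
```

>>> {"api": "jog_arm", "payload": {"motion": [[[0,0,0.3],0],[[0,0,0.3],0],[[0,0,0.2],0],[[0,0,0],0],[[0,0,0],0]]}}

```text
clock: 16.3
ee_pos: [0.6494, 0.2297, 0.1004]
tcp_rot: [0.973, -0.229, 0.0, -0.0]
force: [-0.3, 1.3, 0.5]
gripper_width: -0.0002
```

>>> {"api": "jog_arm", "payload": {"motion": [[[0,0,0.3],0],[[0,0,0.3],0],[[0,0,0.2],0],[[0,0,0],0],[[0,0,0],0]]}}

```text
clock: 16.8
ee_pos: [0.6498, 0.2299, 0.0924]
tcp_rot: [0.973, -0.229, 0.0, -0.0]
force: [1.7, 0.4, 2.3]
gripper_width: 0.0
```

Contact shows at TCP z ≈ 0.092, which fits a tip offset of 25.5 mm. The stop should then come at about 0.066.

>>> {"api": "jog_arm", "payload": {"motion": [[[0,0,0.3],0],[[0,0,0.3],0],[[0,0,0.3],0],[[0,0,0.3],0],[[0,0,0.3],0],[[0,0,0.2],0],[[0,0,0.1],0],[[0,0,0],0],[[0,0,0],0]]}}

```text
clock: 17.7
ee_pos: [0.6498, 0.2298, 0.0747]
tcp_rot: [0.973, -0.229, 0.001, -0.0]
force: [0.6, 0.0, 6.1]
gripper_width: 0.0001
```

>>> {"api": "jog_arm", "payload": {"motion": [[[0,0,0.2],0],[[0,0,0.2],0],[[0,0,0.2],0],[[0,0,0],0],[[0,0,0],0]]}}

```text
clock: 18.2
ee_pos: [0.6501, 0.2299, 0.0735]
tcp_rot: [0.974, -0.228, 0.002, -0.001]
force: [-8.5, -0.6, 24.4]
gripper_width: 0.0002
```

The force climbed to 24 N at TCP z 0.0735: either the stop or a jam. I'll look before pressing harder.

```bash
python3 - <<'E'
from h import *
from workcell import optics
T=snap("w10",(320,300),.095,r=90,tol=.02)
p,d=optics.grab_frame("side"); cv2.imwrite("pics/s10.png",cv2.resize(p[30:190,280:490,::-1],None,fx=3,fy=3))
E
```

```text
18.2 tcp [0.6501 0.2299 0.0735] [ 9.736e-01 -2.283e-01  2.200e-03 -9.000e-04] F [-8.45 -0.59 24.39] 0.00017650507727182352
2 [ 246  206  143  138 6480] cent [316.6 265.8] zmax [0.0926 0.0937] circ 653.8 228.2 31.8 bbox mid [0.6512 0.23   0.0851] [0.0592 0.0604 0.02  ] 5947
59 [ 276  265   83   51 1465] cent [318.  282.1] zmax [0.0928 0.0937] circ 650.7 230.0 17.2 bbox mid [0.6521 0.2304 0.0928] [0.0297 0.0343 0.0037] 1458
```

View pics/s10.png

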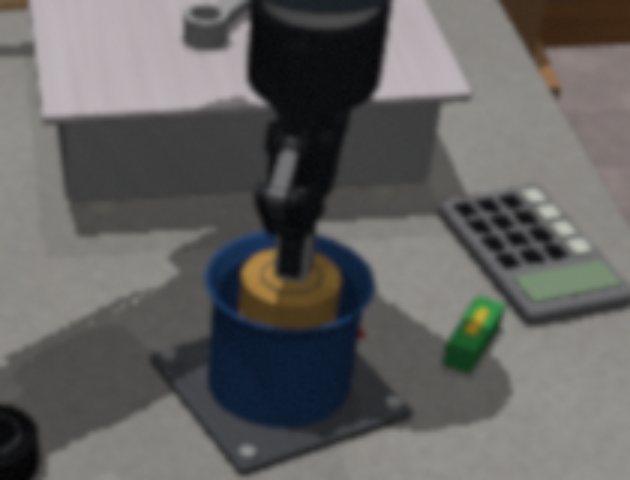

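View pics/w10.png

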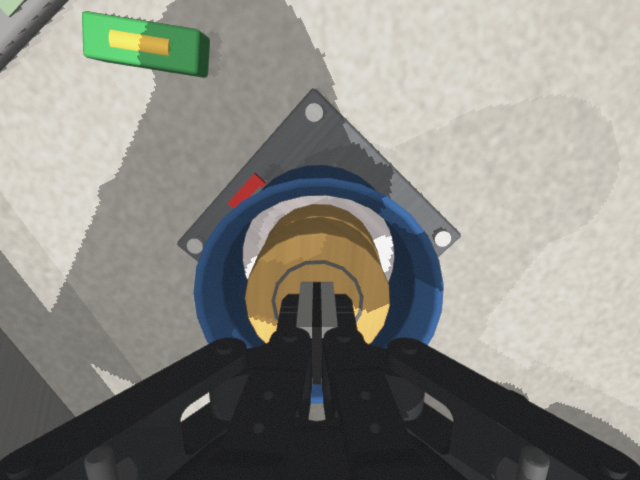

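The top now reads 0.0927 with the camera's usual bias of about +0.7 mm, so the platform is on its stop and the disc is flush with the rim. I'll take the gripper away and check again.

>>> {"api": "jog_arm", "payload": {"motion": [[[0,0,-0.3],0],[[0,0,-0.5],0],[[0,0,-1],0],[[0,0,-2],0],[[0,0,-3],0],[[0,0,-3],0],[[0,0,-2],0],[[-1,0,-1],0],[[-2,0,0],0],[[-2,0,0],0],[[0,0,0],0],[[0,0,0],0]]}}

```text
clock: 19.5
ee_pos: [0.6036, 0.2523, 0.1957]
tcp_rot: [0.974, -0.228, -0.001, 0.0]
force: [0.2, -1.2, -0.3]
gripper_width: 0.0002
```

```bash
python3 - <<'E'
from h import *
from workcell import optics
T=snap("w11",(320,200),.092,r=100,tol=.006)
p,d=optics.grab_frame("scene"); cv2.imwrite("pics/scene11.png",p[:,:,::-1]); c=optics.calibration("scene")
measure(p,d,c,(367,418),.092)
p,d=optics.grab_frame("side"); c=optics.calibration("side"); measure(p,d,c,(377,122),.092)
E
```

```text
19.5 tcp [0.6036 0.2523 0.1957] [ 9.736e-01 -2.284e-01 -6.000e-04  5.000e-04] F [ 0.25 -1.17 -0.32] 0.00016753659623131915
2 [ 273  105   86   88 2817] cent [310.5 149.9] zmax [0.0929 0.094 ] circ 649.7 230.7 30.1 bbox mid [0.6498 0.2316 0.0926] [0.0592 0.057  0.0052] 2807
3 [ 291  125   50   51 1750] cent [315.7 149.7] zmax [0.0929 0.094 ] circ 649.5 230.7 17.4 bbox mid [0.6496 0.2308 0.0928] [0.0345 0.0342 0.0041] 1741
138 [ 339  391   55   66 2655] cent [365.5 423.5] zmax [0.0918 0.0938] circ 651.2 229.5 31.3 bbox mid [0.6506 0.2291 0.0914] [0.0614 0.061  0.0088] 2114
1 [361 114  32  19 431] cent [376.9 122.9] zmax [0.0926 0.0941] circ 649.6 226.6 30.9 bbox mid [0.6501 0.2261 0.0923] [0.0576 0.059  0.0058] 430
```

View pics/w11.png

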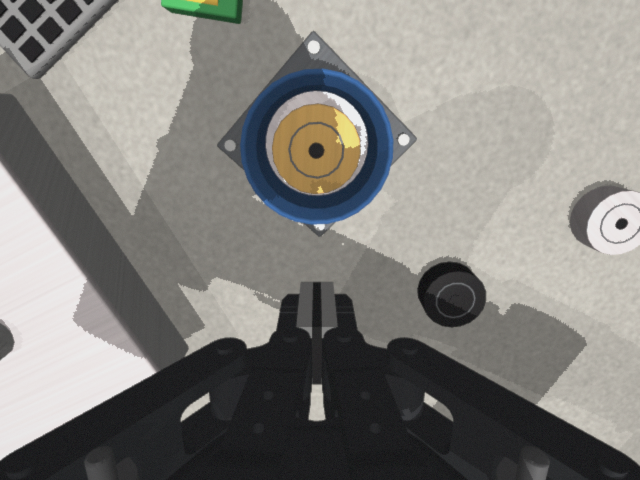

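View pics/scene11.png

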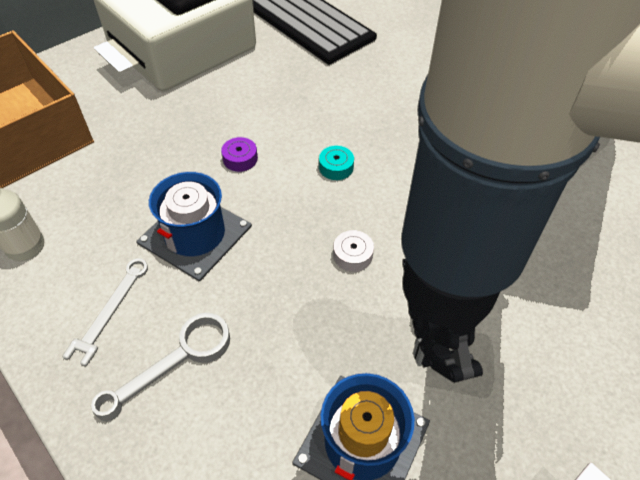

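The disc is flush: every camera reads the same top height as it did for the twin at the start. The gripper is clear, and the silver (353,246), purple and turquoise discs are where they were in the scene view. Handing in.

```bash
python3 -c "
from workcell import ctrl; s=ctrl.get_state(); print(s['clock'],max(abs(s['qvel'])) if hasattr(s['qvel'],'max') else s['qvel']); print(ctrl.sign_off())"
```

```text
19.65 0.004747618537050037
the job is handed in; nothing more can be done
None
```

I set the loose brass disc on its twin in the blue magazine, released it, pushed it down to the stop with the shut fingers (about 24 N) and backed the gripper away. I handed the job in at 19.65 s; no verdict was reported.

**Last checks:**
- **Height:** the disc's top read 0.0929 m (wrist), 0.0918 m (scene) and 0.0926 m (side). That is within 0.3 mm of what each camera read for the twin's top before the job, so it is fully down.
- **Centring:** it sits about 1 mm from where the twin was measured. The side camera puts it about 3–4 mm to one side in y, as it already did for the twin at the start, so I put that down to calibration.
- **Other discs:** the silver disc is where it was in the scene view. The arm hid the black disc there; the wrist view shows it standing clear, and I never went near it.

**What went wrong or disagreed:**
- **Fingertips:** they sat about 25 mm behind the reported TCP when shut, not 8 mm ahead as the text says. My first close therefore shut above the disc without touching it.
- **Bench contact:** on the second close I read 25 N upward, which I took as the fingertips touching the bench. I opened, rose 9 mm and gripped again.

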